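# Let air into the vacuum-locked pressure cooker

### The job

The pressure cooker has cooled down and the vacuum inside is holding its lid shut. Turn the knob in the middle of the lid until the gap in its round shield lies squarely over the small brass safety valve that the raised arrow points to, then take the slim flat-handled valve tool out of the rack and hold it upright with its tip on the valve's spring pin, pressing gently so the pin stays about half-way down and air can get in. Finish like that, still holding the tool on the pressed pin; do not push the pin hard against its stop, shove the cooker or rack about, or disturb anything else.

Things in the scene. Friction and masses are not known exactly. Their poses are not given: they have to be found in the camera images.
- cooker: Low steel pressure cooker, 2.8 kg, loose, lid locked on. Origin: centre of underside; z up. Pan 200 mm across, lid rim 213. Black side handles along its +y and -y, 278 mm over both, top 96 mm high. Flat top of the lid 110 mm above the origin. The safety valve stands on it 38 mm from the centre towards the cooker's -x; a raised arrow on the lid further out points inwards at it.
- valve_mouth (a point): Centre of the valve's mouth: top of a brass collar 21 mm across and 10 mm high on the lid, this point 120 mm above the cooker's underside. Its bore is about 12 mm wide at the narrowest; in it sits the 10 mm spring pin, whose top at rest is 4 mm below this point.
- valve_pin (a joint): How far the spring pin in the valve is pressed down, in m: 0 at rest, 0.006 at its stop. The spring pushes back with 1.2 N when the pin just starts to move, plus 0.6 N for each mm (3 N half-way). It comes back up when let go.
- shield (a joint): Turn of the knob with its round shield about the lid's upright centre axis, rad, anticlockwise from above: the shield's x is the cooker's x turned by this. 0: gap exactly over the valve. Starts 0.8 to 1.4; range -0.7 to 2.2, no stop at 0, stays where left (friction 0.06 N m). Shield: dark steel disc 106 mm across, top 126 mm above the cooker's underside, just over the valve's collar.
- gap_middle (a point): Point in the middle of the shield's gap, 38 mm from the knob's axis on the shield's own -x side, 125 mm above the cooker's underside; turns with the shield. The gap is radial, 24 mm wide, open at the disc's rim.
- knob_grip (a point): Point on the knob's axis at a good height to grip, 144 mm above the cooker's underside; turns with the shield. The knob is an upright black bar, 50 mm long along the shield's x (in line with the gap), 16 mm wide, top 153 mm above the cooker's underside, on a round black foot 51 mm across whose top is at 133 mm.
- valve_tool: The tool, 60 g. Origin at its tip, z up along it. Steel shank 6 mm thick, 50 mm long; ferrule 14 mm across to 58 mm; flat-sided wooden handle from there to 130 mm from the tip, 22 mm wide (its x), 14 mm thick (its y): grip across y, about 100 mm from the tip. Stands tip down in the rack, tip 25 mm above the washer's top, yaw within 0.3 rad of the rack's. Lift it over 50 mm to clear.
- tool_rack: Small wooden rack, 0.8 kg, loose. Origin: centre of underside. Foot 160 x 64 mm; plate 150 mm (its x) x 50 mm, top 75 mm above the underside, with two holes 8 mm wide at x = +45 and -45 mm. The valve tool stands in one hole, the screwdriver in the other, either way round.
- screwdriver: Stubby crosshead screwdriver with a round black bulbous handle up to 31 mm across, standing in the rack's other hole, to be left there. Origin at its tip, z up; top 109 mm from the tip.
- tuna_tin: Flat tin 85 mm across, 37 mm high, on the front part of the washer's top; leave alone. Origin: centre of underside.
- striped_mug: Striped mug, 101 mm high, at the back left; leave alone. Origin: centre of underside.
- spice_jar: Small jar, 45 mm across, 106 mm high, at the back; leave alone. Origin: centre of underside.
- preserve_jar: Jar 80 mm across, 145 mm high, at the back; leave alone. Origin: centre of underside.
- tea_canister: White canister with a wooden lid, 92 mm across, 120 mm high, at the back right; leave alone. Origin: centre of underside.
There are look-alikes about, which are no part of the job. What is shaped like the valve_tool but purple or red is not meant.

How it is judged:
By the outcome, as a careful person would: the job done as asked, in the order asked, and still so for the second after the job is handed in, while the arm keeps its last pose, push and grip.
It also fails if it takes over 54 s, if anything falls off the work surface, if the arm or the gripper's body presses on something with over 40 N, if the wrist force passes 120 N, or if a joint passes its speed limit or range.

### The arm

A 7-joint arm with a two-finger parallel gripper is mounted at the origin on a cart in front of the work surface, level with it; the furniture and walls round the work are solid. World frame = base frame: x ahead of the robot, y to its left, z up, the work surface at z = 0. Lengths are in mm, angles in rad, forces in N, time in s.
With the tool pointing down it reaches from about 400 to 850 mm from the base axis. Payload 4.4 kg.
Tool frame: the origin (TCP) lies at the very end of the fingers, on their centre line; the grasp point (between the pads) lies 19 mm behind it; z points along the fingers, y is the line along which they close (so a half turn about z gives the same grasp; the last joint's range is limited). The gripper opens to 94 mm and grips with 3 to 60 N. Pads are 16 mm wide; open, the fingers measure 119 mm over their backs; the gripper's body (75 mm by 177 mm) begins 78 mm behind the grasp point.
Start: joints at [1.083, 0.628, 0.038, 1.517, -0.027, 0.996, -0.02], TCP at [266.141, -593.032, 205.478] pointing down, gripper open.
Joint ranges: [-3.06, 3.06], [-0.37, 2.12], [-1.25, 1.32], [0.18, 2.47], [-1.1, 4.24], [0.23, 1.98], [-2.94, 2.94]. Speed limits (rad/s): [2.57, 2.57, 3.14, 3.14, 3.14, 3.14, 3.14].

### API

Orientations are given as a unit quaternion [x, y, z, w].
In Python, from workcell import robot, eyes gives the robot as it stands. The module is installed in compiled form; this text tells all that it offers.
- The arm moves only by the shell command python3 -m inch 'ROWS' [FORCE]. ROWS is JSON, a list of rows, each a list of 7 numbers: the opening, from 0 (shut) to 1 (fully open), then the shift along the tool's x, y, z each as a share of 0.15 m, from -1 to 1, then the turn, a rotation vector about the tool's x, y, z each as a share of 2 pi rad, from -1 to 1. A call has 1 to 8 rows; each row is the pose to reach, as a shift and turn from the pose commanded when the call began, along the tool's axes at that moment, turning the shorter way round; what a row does not reach only later rows make up. A row lasts 1/10 s, in which the tool goes at most 50 mm and 8.59 degrees, less where a joint would pass 70% of its speed; a pose out of reach is approached as far as the arm can. A call with a number of a shift or a turn outside -1 to 1 is refused whole. A call with a gripper value outside its range is refused whole. The fingers move at their own pace and stop on an object; FORCE is the grip in N (left out, the last holds). Time passes only in rows, so rows that repeat a pose let the fingers close. It gives the time, the measured TCP pose, the force, the opening and the grip force at its end, in the units of the state.
- robot.get_state(): the state, without advancing time (a new reading comes with each control period).
- eyes.camera(name): name is "side" or "top"; returns the picture (384x512x3 uint8, blue, green, red); there is no depth.
- eyes.camera_info(name): a dict with "fov_y" (degrees; the focal length in pixels is half the picture's height over the tangent of half this angle, whatever the lens; pixels are square), "cx", "cy" (the principal point, pixels), "cam_to_world" (4x4, takes a point from camera to world coordinates). Camera axes: x right, y up, looking along -z (the intrinsics and any distortion apply to the point x, -y, -z); pixel columns grow to the right and rows downward; lengths in mm; the calibration is good to about 2 mm. A picture is of the moment at which its call begins. camera_info takes no time and is no camera call.
- robot.hand_in(): hands the job in; it is judged then, once.
The state is a dict: "clock": time; "qpos": joint angles; "joint_vel": joint speeds; "joint_torque": joint torques, N m; "eef_pos": TCP position; "ee_rot": TCP orientation; "wrist_force": force on the tool from outside, world axes, zero at the start; "moment": the same for the moment, N m; "opening": finger opening in mm; "grip_force": force on a finger pad.
Only numpy, scipy, OpenCV 4.12 (cv2) and the standard library are available. Lean on these libraries where they do the work, as an engineer would, in place of code of your own. Each camera call takes 0.05 s, during which the arm holds its last target. There are 200 camera calls.

## Working session

There is one attempt and no reset: what is moved stays moved. The work goes in short steps, Python scripts to look and compute and a shell command to move; the robot and the scene stay as the last step left them, time stands still between calls to the robot, and variables do not carry over. Pictures are saved under pics/ and viewed, at most 10 in all, crops included, and the job is handed in when it is done.

```bash
mkdir -p pics
python3 - <<'E'
from workcell import robot, eyes
import cv2
for n in("side","top"):
    cv2.imwrite(f"pics/{n}0.png",eyes.camera(n)); i=eyes.camera_info(n); print(n,i)
print(robot.get_state())
E
```

```text
side {'fov_y': 50.80638562762539, 'cx': 255.12952874349276, 'cy': 193.81456884423918, 'cam_to_world': array([[-9.47993325e-01,  1.44998139e-01, -2.83344657e-01,
         3.33929875e+02],
       [-3.17488416e-01, -4.93920412e-01,  8.09471267e-01,
         7.16690076e+02],
       [-2.25778828e-02,  8.57332005e-01,  5.14268483e-01,
         5.57786429e+02],
       [ 0.00000000e+00,  0.00000000e+00,  0.00000000e+00,
         1.00000000e+00]])}
top {'fov_y': 57.433090600505395, 'cx': 261.64377833861624, 'cy': 185.92639971424828, 'cam_to_world': array([[ 2.33438951e-02,  9.88596648e-01, -1.48767368e-01,
         4.44866378e+02],
       [-9.99679580e-01,  2.16259925e-02, -1.31549786e-02,
        -3.09450165e+01],
       [-9.78772581e-03,  1.49026788e-01,  9.88784717e-01,
         1.00389824e+03],
       [ 0.00000000e+00,  0.00000000e+00,  0.00000000e+00,
         1.00000000e+00]])}
{'clock': 0.1, 'qpos': array([ 1.08324098,  0.62922158,  0.0384363 ,  1.51820767, -0.02702144,
        0.99631446, -0.02000802]), 'joint_vel': array([-0.00117383, -0.00320553, -0.00044859, -0.0036648 , -0.00017372,
       -0.0014126 , -0.00018304]), 'joint_torque': array([ 1.73144384e-03, -5.50789261e+01,  1.14714202e+00, -1.87118858e+01,
       -5.20758145e-02,  1.91945513e-02,  8.54348264e-05]), 'eef_pos': array([ 265.89193981, -592.50284155,  204.68598956]), 'ee_rot': array([ 9.77848453e-01,  2.09312529e-01, -1.66321162e-04, -7.99841519e-04]), 'wrist_force': array([0.49939418, 0.00485906, 0.46170266]), 'moment': array([ 0.00074768,  0.00246682, -0.01463313]), 'grip_force': 0.0, 'opening': 93.828840086693}
```

View pics/side0.png

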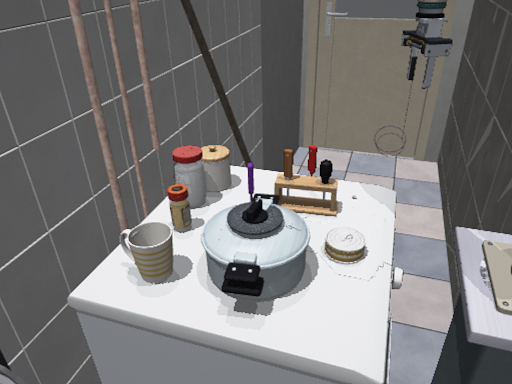

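View pics/top0.png

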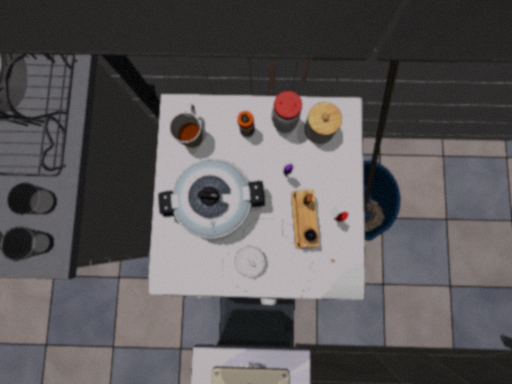

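The side view shows the cooker at about (255,240), the brown tool in the rack at (288,163) and the screwdriver at (326,170); the purple tool (251,180) and the red one (313,160) are decoys. The top view shows the knob at (209,196), the brown tool at (309,199) and the screwdriver at (311,235). I'll enlarge both views.

Run:
```python
import cv2,numpy as np
t=cv2.imread("pics/top0.png");s=cv2.imread("pics/side0.png")
a=cv2.resize(t[150:250,155:335],None,fx=4.4,fy=4.4,interpolation=cv2.INTER_CUBIC)
cv2.imwrite("pics/ct.png",a)
b=cv2.resize(s[140:300,195:345],None,fx=3.7,fy=3.7,interpolation=cv2.INTER_CUBIC)
cv2.imwrite("pics/cs.png",b)
```

```text
(no output)
```

View pics/ct.png

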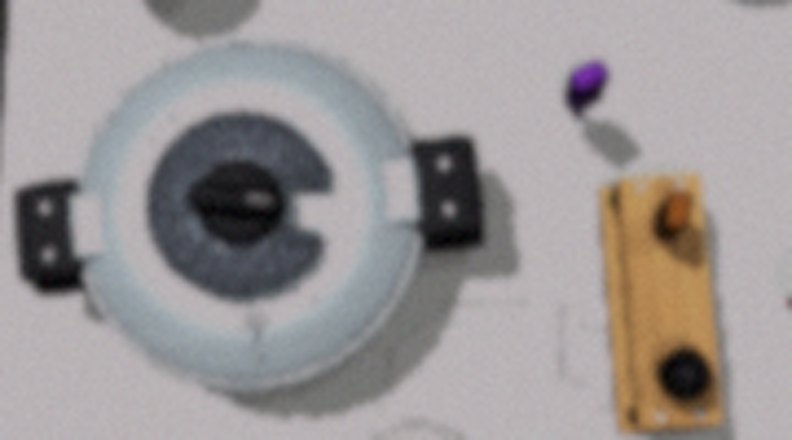

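View pics/cs.png

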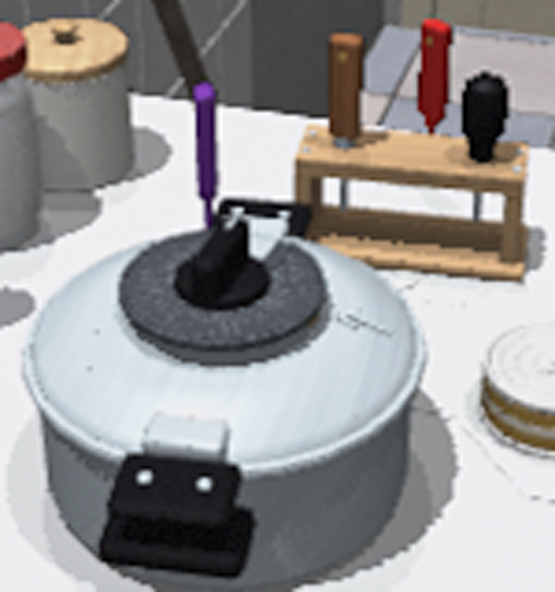

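The arrow (257,330 in the crop) points along cooker -x, which is roughly world -x. The gap opens to the right (world -y), so the shield must turn clockwise by about 1.2–1.4 rad. The tool is in the rack's upper hole (680,210) and the screwdriver is at (685,375). Next I'll turn these into positions.

```bash
cat > h.py <<'E'
import cv2,numpy as np
from workcell import robot, eyes
from scipy.spatial.transform import Rotation as R
def ray(n,u,v):
    i=eyes.camera_info(n);f=192/np.tan(np.radians(i["fov_y"]/2));M=i["cam_to_world"]
    return M[:3,3],M[:3,:3]@np.array([(u-i["cx"])/f,-(v-i["cy"])/f,-1])
def onz(n,u,v,z):
    o,d=ray(n,u,v);return o+d*(z-o[2])/d[2]
def proj(n,p):
    i=eyes.camera_info(n);f=192/np.tan(np.radians(i["fov_y"]/2));M=i["cam_to_world"]
    c=M[:3,:3].T@(np.array(p)-M[:3,3]);return np.array([i["cx"]-f*c[0]/c[2],i["cy"]+f*c[1]/c[2]])
def tri(a,b):
    (o,d),(p,e)=ray(*a),ray(*b);s=np.linalg.lstsq(np.c_[d,-e],p-o,rcond=None)[0]
    x,y=o+d*s[0],p+e*s[1];return (x+y)/2,np.linalg.norm(x-y)
def go(pos,yaw,base=None):
    """numbers for a row: from the commanded/measured pose to pos, tool down, tool y at world angle yaw (mod pi)"""
    s=robot.get_state();p=s["eef_pos"];r=R.from_quat(s["ee_rot"])
    if base is not None:p=np.array(base[0]);r=R.from_matrix(down(base[1]))
    best=min((R.from_matrix(down(yaw+k*np.pi)) for k in(0,1)),key=lambda t:(r.inv()*t).magnitude())
    sh=r.inv().apply(np.array(pos)-p)/150;tu=(r.inv()*best).as_rotvec()/(2*np.pi)
    print("shift",sh.round(4),"turn",tu.round(4))
def down(a):
    y=np.array([np.cos(a),np.sin(a),0]);z=np.array([0,0,-1.]);return np.c_[np.cross(y,z),y,z]
E
python3 - <<'E'
from h import *
ct=lambda u,v:((u+.5)/4.4-.5+155,(v+.5)/4.4-.5+150)
cs=lambda u,v:((u+.5)/3.7-.5+195,(v+.5)/3.7-.5+140)
L=onz("top",*ct(45,231),96);Rr=onz("top",*ct(447,186),96)
d=L-Rr;print("handles",L,Rr,"dist",np.linalg.norm(d),"mid",(L+Rr)/2,"yaw",np.arctan2(d[1],d[0])-np.pi/2)
Ls=onz("side",*cs(175,482),96);print("side hole mid left",Ls)
t=cv2.imread("pics/top0.png").astype(int)
hsv=cv2.cvtColor(t.astype(np.uint8),cv2.COLOR_BGR2HSV)
m=((t.max(2)<145)&(np.hypot(*(np.indices(t.shape[:2])-np.array([196.5,209.5])[:,None,None]))<27)).astype(np.uint8)
m=cv2.morphologyEx(m,cv2.MORPH_OPEN,np.ones((3,3)))
c=max(cv2.findContours(m,0,1)[0],key=cv2.contourArea)[:,0]
P=np.array([onz("top",*q,126)[:2] for q in c])
from scipy.optimize import least_squares
f=least_squares(lambda x:np.hypot(*(P-x[:2]).T)-x[2],[*P.mean(0),53],loss="soft_l1",f_scale=1.5).x
print("shield circle",f)
gap=onz("top",*ct(315,211),126)[:2];g=gap-f[:2];print("gap dir",np.arctan2(g[1],g[0])+np.pi)
k1,k2=onz("top",*ct(190,201),153)[:2],onz("top",*ct(283,203),153)[:2];print("knob ends",k1,k2,np.arctan2(*(k1-k2)[::-1]))
a=onz("top",*ct(257,325),110)[:2]-f[:2];print("arrow dir+pi",np.arctan2(a[1],a[0])+np.pi)
print("tool top",tri(("top",*ct(681,207)),("side",*cs(346,40))), onz("top",*ct(681,207),155))
print("tool base top",onz("top",*ct(690,236),80),"side base",onz("side",*cs(345,142),75))
print("driver",onz("top",*ct(684,373),125),"side base",onz("side",*cs(482,157),78))
w=((hsv[...,0]>8)&(hsv[...,0]<25)&(hsv[...,1]>80)).astype(np.uint8);w[:,:285]=0;w[:180]=0;w[:,335:]=0
r=max(cv2.findContours(w,0,1)[0],key=cv2.contourArea);print(cv2.minAreaRect(r))
print([onz("top",*q,75)[:2].round(0) for q in cv2.boxPoints(cv2.minAreaRect(r))])
E
```

```text
handles [533.24267911 232.64582058  96.        ] [565.40377027  -5.02003698  96.        ] dist 239.832015446118 mid [549.32322469 113.8128918   96.        ] yaw 0.1345035956857652
side hole mid left [530.30717198 233.51371905  96.        ]
shield circle [547.94966883 112.89585455  53.93024753]
gap dir 1.5097652497638216
knob ends [546.25893481 136.23655239] [546.28664721  84.35236111] 1.5713304468935336
arrow dir+pi 0.1554859267404809
tool top (array([ 548.10172232, -137.35596271,  150.03461139]), np.float64(2.4536991039584493)) [ 548.70549204 -136.51002418  155.        ]
tool base top [ 540.46216207 -151.28793327   80.        ] side base [ 546.23776925 -138.15026809   75.        ]
driver [ 458.16399639 -142.2194252   125.        ] side base [ 454.49146168 -137.93619063   78.        ]
((304.73101806640625, 218.77244567871094), (57.467472076416016, 23.4188289642334), 85.2363510131836)
[array([572., -96.]), array([ 579., -159.]), array([ 428., -171.]), array([ 422., -111.])]
```

```bash
python3 -m inch '[[1,0.9,-0.9,-0.8,0,0,0],[1,0.9,-0.9,-0.8,0,0,0],[1,0.9,-0.9,-0.8,0,0,0],[1,0.9,-0.9,-0.8,0,0,0],[1,0.9,-0.9,-0.8,0,0,0],[1,0.9,-0.9,-0.8,0,0,0]]' 20
python3 - <<'E'
from h import *
go([548,113,300],-0.03)
t=cv2.imread("pics/top0.png");s=cv2.imread("pics/side0.png")
for n,lo,hi in(("purple",(125,80,30),(160,255,255)),("red",(172,150,60),(180,255,255))):
    c=[]
    for i in(t,s):
        m=cv2.inRange(cv2.cvtColor(i,cv2.COLOR_BGR2HSV),lo,hi)
        k=[(round(cv2.contourArea(q)),cv2.boundingRect(q)) for q in cv2.findContours(m,0,1)[0] if cv2.contourArea(q)>8];c.append(k)
    print(n,c)
E
```

```text
clock: 0.7
eef_pos: [336.9, -412.0, 327.7]
ee_rot: [0.977, 0.212, 0.002, 0.001]
wrist_force: [0.6, 0.3, -0.9]
opening: 93.8
grip_force: 0.0
shift [ 2.7319 -2.6018  0.185 ] turn [ 0.0007 -0.0002 -0.1772]
purple [[(39, (285, 164, 8, 10))], [(120, (247, 162, 6, 40))]]
red [[], []]
```

```bash
python3 -m inch '[[1,0.95,-0.9,0.06,0,0,0],[1,0.95,-0.9,0.06,0,0,0],[1,0.95,-0.9,0.06,0,0,0],[1,0.95,-0.9,0.06,0,0,0],[1,0.95,-0.9,0.06,0,0,0]]' >/dev/null
python3 -m inch '[[1,0.9,-0.87,0.06,0,0,0],[1,0.9,-0.87,0.06,0,0,0],[1,0.9,-0.87,0.06,0,0,0],[1,0.9,-0.87,0.06,0,0,0],[1,0.9,-0.87,0.06,0,0,0]]'
python3 - <<'E'
from h import *
go([548.2,113.2,280],-0.03)
print("red",tri(("top",342,216),("side",313,158)),"purple",tri(("top",288,168),("side",250.5,165)),"base",onz("side",252,205,0))
E
```

```text
clock: 1.7
eef_pos: [480.0, -54.5, 306.4]
ee_rot: [0.977, 0.213, -0.0, -0.001]
wrist_force: [0.5, -0.8, 0.2]
opening: 94.0
grip_force: 0.0
shift [ 0.8788 -0.8272  0.1784] turn [-0.0003 -0.0003 -0.1769]
red (array([ 505.31815672, -229.06794609,   92.98727139]), np.float64(4.896522410191315)) purple (array([624.54254841, -85.45988455, 125.82854191]), np.float64(0.3062931790517073)) base [ 631.24743801 -106.12170487    0.        ]
```

```bash
python3 -m inch '[[0.6,0.88,-0.83,0.18,0,0,-0.177],[0.6,0.88,-0.83,0.18,0,0,-0.177],[0.6,0.88,-0.83,0.18,0,0,-0.177],[0.6,0.88,-0.83,0.18,0,0,-0.177],[0.6,0.88,-0.83,0.18,0,0,-0.177],[0.6,0.88,-0.83,0.18,0,0,-0.177],[0.6,0.88,-0.83,0.18,0,0,-0.177],[0.6,0.88,-0.83,0.18,0,0,-0.177]]'
python3 -m inch '[[0.6,0,0,0,0,0,0],[0.6,0,0,0,0,0,0]]'
python3 - <<'E'
from h import *
go([548.2,113.2,139],-0.03)
E
```

```text
clock: 2.5
eef_pos: [548.5, 105.7, 279.2]
ee_rot: [0.72, 0.694, -0.001, -0.0]
wrist_force: [-0.3, -0.2, 0.8]
opening: 56.4
grip_force: 0.0
clock: 2.7
eef_pos: [548.3, 106.8, 279.8]
ee_rot: [0.721, 0.692, -0.001, -0.0]
wrist_force: [0.5, -0.7, 0.2]
opening: 56.6
grip_force: 0.0
shift [ 0.0437 -0.0018  0.9383] turn [-0.0001  0.0001 -0.0018]
```

```bash
python3 -m inch '[[0.6,0.044,0,0.3,0,0,0],[0.6,0.044,0,0.6,0,0,0],[0.6,0.044,0,0.75,0,0,0],[0.6,0.044,0,0.85,0,0,0],[0.6,0.044,0,0.93,0,0,0],[0.6,0.044,0,0.93,0,0,0]]'
python3 -m inch '[[0.15,0,0,0,0,0,0],[0,0,0,0,0,0,0],[0,0,0,0,0,0,0],[0,0,0,0,0,0,0],[0,0,0,0,0,0,0],[0,0,0,0,0,0,0]]' 12
python3 - <<'E'
from h import *
go([548.2,113.2,139],-0.03)
E
```

```text
clock: 3.3
eef_pos: [547.4, 114.6, 139.5]
ee_rot: [0.72, 0.694, -0.001, -0.001]
wrist_force: [0.1, -0.8, -0.1]
opening: 56.6
grip_force: 0.0
clock: 3.9
eef_pos: [548.9, 115.5, 141.3]
ee_rot: [0.72, 0.694, 0.001, 0.0]
wrist_force: [2.2, -0.5, 1.1]
opening: 15.8
grip_force: 11.9
shift [-0.0155 -0.0042  0.0155] turn [ 0.0002 -0.0001 -0.0011]
```

```bash
python3 -m inch '[[0,-0.013,0,0,0,0,0.02],[0,-0.013,0,0,0,0,0.04],[0,-0.013,0,0,0,0,0.06],[0,-0.013,0,0,0,0,0.08],[0,-0.013,0,0,0,0,0.1],[0,-0.013,0,0,0,0,0.12]]'
python3 -m inch '[[0,0,0,0,0,0,0.02],[0,0,0,0,0,0,0.04],[0,0,0,0,0,0,0.06],[0,0,0,0,0,0,0.08],[0,0,0,0,0,0,0.1],[0,0,0,0,0,0,0.1],[0,0,0,0,0,0,0.1]]'
python3 - <<'E'
from h import *
a=cv2.resize(eyes.camera("top")[150:250,155:335],None,fx=4.4,fy=4.4,interpolation=cv2.INTER_CUBIC)
cv2.imwrite("pics/ct2.png",a)
r=robot.get_state()["ee_rot"];print("bar",2*np.arctan2(r[1],r[0]))
E
```

```text
clock: 4.5
eef_pos: [550.6, 114.5, 141.4]
ee_rot: [0.926, 0.378, 0.003, 0.0]
wrist_force: [5.2, 1.0, -3.5]
opening: 16.0
grip_force: 12.0
clock: 5.2
eef_pos: [551.2, 113.1, 141.4]
ee_rot: [0.997, 0.075, 0.003, 0.0]
wrist_force: [5.7, -0.8, -3.6]
opening: 15.7
grip_force: 12.0
bar 0.1509377597132844
```

```bash
python3 -m inch '[[0.5,0,0,0,0,0,0],[0.5,0,0,0,0,0,0],[0.5,0,0,0,0,0,0],[0.5,0,0,-0.3,0,0,0],[0.5,0,0,-0.6,0,0,0],[0.5,0,0,-0.9,0,0,0],[0.5,0,-0,-0.9,0,0,0]]'
python3 - <<'E'
from h import *
go([547,-20,260],np.pi/2+0.06)
E
```

```text
clock: 5.95
eef_pos: [551.7, 114.5, 282.2]
ee_rot: [0.997, 0.076, 0.006, -0.001]
wrist_force: [-0.1, -0.2, 0.4]
opening: 46.7
grip_force: 0.0
shift [-0.1682  0.8821  0.1449] turn [-0.0003 -0.0019  0.0146]
```

```bash
python3 -m inch '[[0.5,-0.17,0.88,0.05,0,-0.002,0.0146],[0.5,-0.17,0.88,0.05,0,-0.002,0.0146],[0.5,-0.17,0.88,0.05,0,-0.002,0.0146],[0.5,-0.17,0.88,0.05,0,-0.002,0.0146]]'
python3 -m inch '[[0.5,0,0.8,0,0,0,0],[0.5,0,0.8,0,0,0,0],[0.5,0,0.8,0,0,0,0],[0.5,0,0.8,0,0,0,0]]'
python3 - <<'E'
from h import *
a=eyes.camera("top");cv2.imwrite("pics/top3.png",a)
b=eyes.camera("side");cv2.imwrite("pics/side3.png",b)
a=cv2.resize(a[150:250,155:265],None,fx=4.4,fy=4.4,interpolation=cv2.INTER_CUBIC)
b=cv2.resize(b[180:280,195:315],None,fx=4.4,fy=4.4,interpolation=cv2.INTER_CUBIC)
b=b[:440,:300]if 0 else cv2.resize(b,(310,258))
o=np.zeros((440,800,3),np.uint8);o[:,:484]=a;o[:258,490:]=b;cv2.imwrite("pics/c3.png",o)
go([547,-137.5,106],np.pi/2+0.06)
E
```

```text
clock: 6.35
eef_pos: [541.5, -27.6, 267.7]
ee_rot: [1.0, 0.025, -0.007, 0.002]
wrist_force: [0.4, -0.7, 0.6]
opening: 47.1
grip_force: 0.0
clock: 6.75
eef_pos: [549.4, -144.0, 267.9]
ee_rot: [1.0, 0.027, -0.007, 0.001]
wrist_force: [0.6, -0.1, 0.1]
opening: 47.1
grip_force: 0.0
shift [-0.0041 -0.0097  1.0798] turn [-0.0002  0.0021  0.0001]
```

View pics/c3.png

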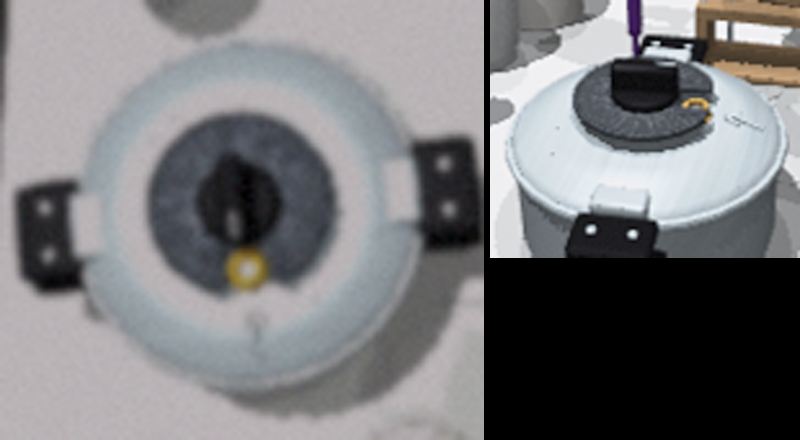

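The valve now shows in the gap at (246,269) in the crop. I'll measure how squarely it sits there.

Run:
```python
from h import *
t=cv2.imread("pics/top3.png");s=cv2.imread("pics/side3.png")
C=[]
for i,(x0,x1,y0,y1) in((t,(195,230,195,225)),(s,(240,300,205,245))):
    m=cv2.inRange(cv2.cvtColor(i,cv2.COLOR_BGR2HSV),(15,90,60),(35,255,255));k=np.zeros_like(m);k[y0:y1,x0:x1]=m[y0:y1,x0:x1]
    h=cv2.convexHull(cv2.findNonZero(k));M=cv2.moments(h);C.append((M["m10"]/M["m00"],M["m01"]/M["m00"]));print(C[-1],cv2.boundingRect(h))
print("tri",tri(("top",*C[0]),("side",*C[1])),"top",onz("top",*C[0],119.5))
# profile around the shield at several radii
g=cv2.GaussianBlur(t,(3,3),0).max(2).astype(np.float32)
for c in([549,113.3],[550.5,113.3]):
  for r in(46,48,50):
    A=np.arange(-0.7,0.7,0.01);P=np.array([proj("top",[c[0]-r*np.cos(a),c[1]-r*np.sin(a),126]) for a in A],np.float32)
    v=cv2.remap(g,P[:,:1],P[:,1:],cv2.INTER_LINEAR)[:,0];th=(v.min()+v.max())/2;w=A[v>th]
    print(c,r,"min/max",v.min(),v.max(),"bright from",w.min(),w.max(),"centroid",(A*(v-v.min())).sum()/(v-v.min()).sum())
ct=lambda u,v:((u+.5)/4.4-.5+155,(v+.5)/4.4-.5+150)
d=(t.max(2)<145)&(np.hypot(*(np.indices(t.shape[:2])-np.array([196.5,209.5])[:,None,None]))<27)
c=max(cv2.findContours(cv2.morphologyEx(d.astype(np.uint8),cv2.MORPH_OPEN,np.ones((3,3))),0,1)[0],key=cv2.contourArea)[:,0]
P=np.array([onz("top",*q,126)[:2] for q in c])
from scipy.optimize import least_squares
print("shield",least_squares(lambda x:np.hypot(*(P-x[:2]).T)-x[2],[*P.mean(0),53],loss="soft_l1",f_scale=1.5).x)
for h in((45,231),(447,186)):print(onz("top",*ct(*h),96))
```

```text
(210.59466666666665, 210.4853333333333) (206, 206, 10, 10)
(284.06477732793525, 214.1511470985155) (269, 205, 31, 23)
tri (array([501.72930725, 104.32256438, 133.56889305]), np.float64(19.281291860726824)) top [512.30737466 108.44008722 119.5       ]
[549, 113.3] 46 min/max 69.31641 148.6289 bright from -0.04999999999999938 0.390000000000001 centroid 0.07330424787708695
[549, 113.3] 48 min/max 69.9375 147.15625 bright from -0.04999999999999938 0.42000000000000104 centroid 0.09005747796642762
[549, 113.3] 50 min/max 71.93457 152.5 bright from -0.05999999999999939 0.4700000000000011 centroid 0.08184597552898604
[550.5, 113.3] 46 min/max 69.5 153.19531 bright from -0.05999999999999939 0.360000000000001 centroid 0.05800612828064475
[550.5, 113.3] 48 min/max 69.09375 147.90625 bright from -0.04999999999999938 0.380000000000001 centroid 0.07180600535536319
[550.5, 113.3] 50 min/max 70.71094 147.0586 bright from -0.04999999999999938 0.43000000000000105 centroid 0.0849529540233728
shield [549.09165701 111.94228611  53.77083136]
[533.24267911 232.64582058  96.        ]
[565.40377027  -5.02003698  96.        ]
```

```bash
python3 -m inch '[[0.5,0,0,0.3,0,0.002,0],[0.5,0,0,0.5,0,0.002,0],[0.5,0,0,0.5,0,0.002,0]]'
python3 - <<'E'
from h import *
go([547,-137.5,106],np.pi/2+0.06)
t=cv2.imread("pics/top0.png");s=cv2.imread("pics/side0.png")
# brown handle: darker, redder than rack
for n,i,b in(("top",t,(295,190,325,215)),("side",s,(275,145,300,182))):
    h=cv2.cvtColor(i,cv2.COLOR_BGR2HSV)[b[1]:b[3],b[0]:b[2]]
    m=cv2.inRange(h,(5,110,40),(14,255,210));p=cv2.findNonZero(m)
    print(n,len(p),p[:,0].mean(0)+b[:2],cv2.minAreaRect(p),cv2.boundingRect(p))
E
```

```text
clock: 7.15
eef_pos: [546.1, -136.9, 189.9]
ee_rot: [0.999, 0.032, -0.004, -0.002]
wrist_force: [0.2, -0.4, -0.2]
opening: 46.9
grip_force: 0.0
shift [0.01   0.0061 0.5594] turn [-0.0005  0.0013  0.0006]
top 63 [307.52380952 198.95238095] ((10.952828407287598, 7.915094375610352), (17.994230270385742, 11.675647735595703), 15.945395469665527) (1, 3, 18, 14)
side 229 [287.87772926 162.66812227] ((13.0, 18.0), (28.0, 8.0), 90.0) (9, 4, 9, 29)
```

```bash
python3 -m inch '[[0.5,0.01,0.006,0.2,0,0,0],[0.5,0.01,0.006,0.4,0,0,0],[0.5,0.01,0.006,0.55,0,0,0],[0.5,0.01,0.006,0.55,0,0,0]]'
python3 -m inch '[[0.3,0,0,0,0,0,0],[0.25,0,0,0,0,0,0],[0.22,0,0,0,0,0,0],[0.2,0,0,0,0,0,0]]' 10
python3 -m inch '[[0.1,0,0,0,0,0,0],[0.1,0,0,0,0,0,0],[0,0,0,0,0,0,0],[0,0,0,0,0,0,0],[0,0,0,0,0,0,0]]' 10
```

```text
clock: 7.55
eef_pos: [549.8, -139.3, 109.8]
ee_rot: [1.0, 0.031, -0.002, -0.001]
wrist_force: [-0.6, 0.1, 0.7]
opening: 47.1
grip_force: 0.0
clock: 7.95
eef_pos: [551.5, -141.6, 112.2]
ee_rot: [1.0, 0.03, 0.001, 0.0]
wrist_force: [0.4, 0.1, -0.6]
opening: 19.9
grip_force: 0.1
clock: 8.45
eef_pos: [550.7, -140.3, 111.4]
ee_rot: [1.0, 0.03, -0.0, -0.0]
wrist_force: [-1.2, 5.2, 6.2]
opening: 13.8
grip_force: 10.0
```

```bash
python3 -m inch '[[0,0,-0.012,-0.02,0,0,0],[0,0,-0.012,-0.04,0,0,0],[0,0,-0.012,-0.06,0,0,0]]' 25
python3 -m inch '[[0,0,0,-0.08,0,0,0],[0,0,0,-0.2,0,0,0],[0,0,0,-0.32,0,0,0],[0,0,0,-0.44,0,0,0],[0,0,0,-0.56,0,0,0],[0,0,0,-0.75,0,0,0],[0,0,0,-0.95,0,0,0],[0,0,0,-0.95,0,0,0]]'
python3 - <<'E'
from h import *
o=[]
for n,(x0,x1,y0,y1) in(("side",(195,355,100,260)),("top",(195,355,150,310))):
    a=eyes.camera(n);cv2.imwrite(f"pics/{n}4.png",a);o.append(cv2.resize(a[y0:y1,x0:x1],(400,400),interpolation=cv2.INTER_CUBIC))
cv2.imwrite("pics/c4.png",np.hstack(o))
print(robot.get_state()["wrist_force"])
E
```

```text
clock: 8.75
eef_pos: [550.4, -140.1, 120.0]
ee_rot: [1.0, 0.03, -0.0, 0.0]
wrist_force: [-0.6, 0.5, -1.2]
opening: 13.5
grip_force: 25.0
clock: 9.55
eef_pos: [553.3, -141.5, 267.6]
ee_rot: [1.0, 0.029, 0.005, 0.002]
wrist_force: [0.8, -0.1, -0.2]
opening: 13.5
grip_force: 25.0
[ 0.44914102 -0.6725034  -0.95709335]
```

View pics/c4.png

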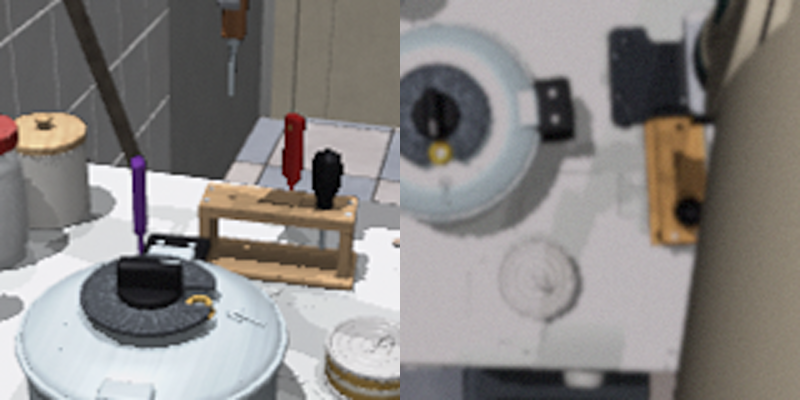

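```bash
python3 -m inch '[[0,-0.14,-0.83,0,0,0,0],[0,-0.14,-0.83,0,0,0,0],[0,-0.14,-0.83,0,0,0,0],[0,-0.14,-0.83,0,0,0,0]]' >/dev/null
python3 -m inch '[[0,-0.14,-0.83,0,0,0,0],[0,-0.14,-0.83,0,0,0,0],[0,-0.14,-0.83,0,0,0,0],[0,-0.14,-0.83,0,0,0,0],[0,-0.14,-0.83,0,0,0,0],[0,-0.14,-0.83,0,0,0,0],[0,-0.14,-0.83,0,0,0,0]]'
python3 - <<'E'
from h import *
o=[]
for n,(x0,x1,y0,y1) in(("side",(230,310,140,240)),("top",(170,250,150,250))):
    a=eyes.camera(n);cv2.imwrite(f"pics/{n}5.png",a);o.append(cv2.resize(a[y0:y1,x0:x1],(400,500),interpolation=cv2.INTER_CUBIC))
cv2.imwrite("pics/c5.png",np.hstack(o))
s=robot.get_state();print(s["eef_pos"],s["ee_rot"],s["wrist_force"])
go([512,108.3,225],np.pi/2+0.06)
E
```

```text
clock: 10.75
eef_pos: [494.2, 104.2, 262.2]
ee_rot: [1.0, 0.028, -0.0, 0.001]
wrist_force: [0.3, -0.2, -1.8]
opening: 14.0
grip_force: 25.0
[494.04909387 104.94736029 262.30234449] [ 9.99586520e-01  2.87490310e-02 -2.07860799e-05  5.31525280e-04] [ 0.04946924 -0.25039987 -0.71672258]
shift [ 0.1208 -0.0157  0.2487] turn [ 0.0002  0.     -0.0004]
```

View pics/c5.png

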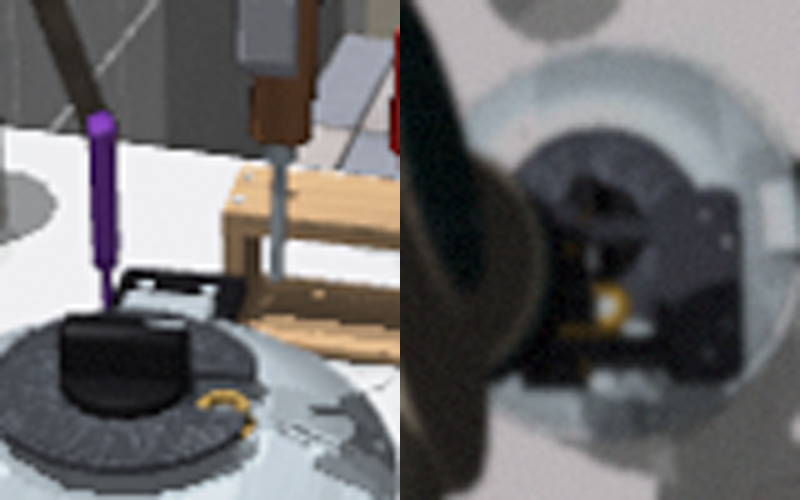

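Run:
```python
from h import *
for p in([494,104.9,176],[494,104.9,226],[494,104.9,174],[497,104.9,176],[512,108.3,120],[515,108.3,120],[512,105.3,120]):
    q=proj("side",p);print(p,"side crop",((q+.5-[230,140])*5-.5).round(1))
s=cv2.imread("pics/side5.png")
m=cv2.inRange(cv2.cvtColor(s,cv2.COLOR_BGR2HSV),(15,110,60),(35,255,255))
p=cv2.findNonZero(m[214:232,264:284])
print((p[:,0]+[264,214]).tolist())
# fit direct view ring: rays of ring pixels to z=120
```

```text
[494, 104.9, 176] side crop [267.9 276.4]
[494, 104.9, 226] side crop [269.7 154.7]
[494, 104.9, 174] side crop [267.8 281.1]
[497, 104.9, 176] side crop [259.9 275.2]
[512, 108.3, 120] side crop [217.7 400.1]
[515, 108.3, 120] side crop [210.2 398.8]
[512, 105.3, 120] side crop [220.  395.8]
[[273, 218], [274, 218], [275, 218], [276, 218], [270, 219], [271, 219], [272, 219], [273, 219], [274, 219], [275, 219], [276, 219], [277, 219], [278, 219], [270, 220], [271, 220], [272, 220], [273, 220], [275, 220], [276, 220], [277, 220], [278, 220], [277, 221], [278, 221], [279, 225], [278, 226], [279, 226], [278, 227]]
```

```bash
python3 -m inch '[[0,0.129,-0.015,0,0,0,0],[0,0.129,-0.015,0,0,0,0],[0,0.129,-0.015,0.1,0,0,0],[0,0.129,-0.015,0.2,0,0,0],[0,0.129,-0.015,0.28,0,0,0],[0,0.129,-0.015,0.28,0,0,0],[0,0.129,-0.015,0.28,0,0,0]]'
python3 - <<'E'
from h import *
s=robot.get_state();print(s["eef_pos"],s["wrist_force"])
a=eyes.camera("side");cv2.imwrite("pics/side6.png",a);b=eyes.camera("top")
o=[cv2.resize(a[180:240,245:305],(400,400),interpolation=cv2.INTER_CUBIC),cv2.resize(b[175:235,180:240],(400,400),interpolation=cv2.INTER_CUBIC)]
cv2.imwrite("pics/c6.png",np.hstack(o))
e=s["eef_pos"]
for p in([e[0]-3.5,e[1],e[2]-87],[510,108.3,120],[512,108.3,120],[512,98,120]):
    print(p,((proj("side",p)+.5-[245,180])*400/60-.5).round(1))
E
```

```text
clock: 11.55
eef_pos: [512.9, 109.6, 220.5]
ee_rot: [1.0, 0.03, -0.0, 0.0]
wrist_force: [-0.6, -0.1, -0.6]
opening: 13.7
grip_force: 25.0
[512.88915292 109.56420829 220.52234173] [-0.64728223 -0.07762869 -0.5664959 ]
[np.float64(509.3891529240683), np.float64(109.56420828612868), np.float64(133.52234172587654)] [198.1 231.3]
[510, 108.3, 120] [197.2 268.1]
[512, 108.3, 120] [190.5 266.9]
[512, 98, 120] [200.6 247.4]
```

View pics/c6.png

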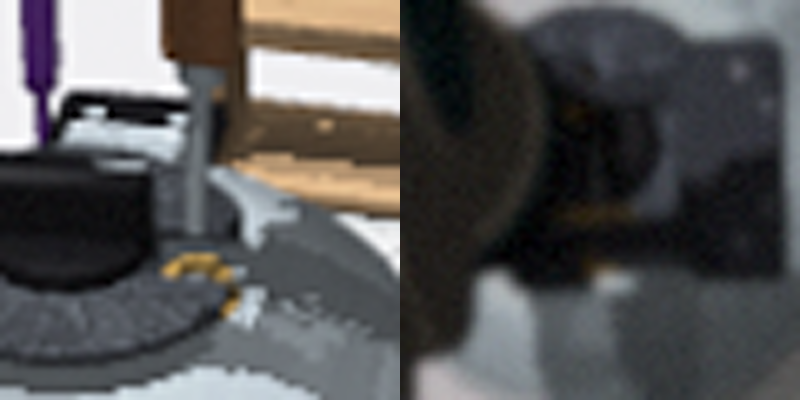

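```bash
python3 -m inch '[[0,-0.005,0,0.03,0,0,0],[0,-0.005,0,0.06,0,0,0],[0,-0.005,0,0.08,0,0,0],[0,-0.005,0,0.08,0,0,0],[0,-0.005,0,0.08,0,0,0],[0,-0.005,0,0.08,0,0,0]]'
python3 -m inch '[[0,0,0,0.01,0,0,0],[0,0,0,0.015,0,0,0],[0,0,0,0.02,0,0,0],[0,0,0,0.02,0,0,0]]'
```

```text
clock: 12.25
eef_pos: [512.3, 109.7, 208.5]
ee_rot: [1.0, 0.03, 0.0, 0.0]
wrist_force: [0.2, -0.1, -0.9]
opening: 13.8
grip_force: 25.0
clock: 12.65
eef_pos: [512.1, 109.7, 205.3]
ee_rot: [1.0, 0.03, -0.0, 0.0]
wrist_force: [0.2, -0.1, -0.7]
opening: 13.9
grip_force: 25.0
```

```bash
for k in 1; do python3 -m inch '[[0,0,0,0.005,0,0,0],[0,0,0,0.01,0,0,0],[0,0,0,0.01,0,0,0],[0,0,0,0.01,0,0,0]]'; python3 -c "
from workcell import robot
s=robot.get_state();print(s['eef_pos'],s['wrist_force'])"; done; python3 -m inch '[[0,0,0,0.005,0,0,0],[0,0,0,0.01,0,0,0],[0,0,0,0.01,0,0,0],[0,0,0,0.01,0,0,0]]'
```

```text
clock: 13.05
eef_pos: [512.2, 109.7, 203.9]
ee_rot: [1.0, 0.03, -0.0, 0.0]
wrist_force: [0.6, -0.3, -0.8]
opening: 13.8
grip_force: 25.0
[512.15734638 109.70707718 203.88961069] [ 0.55008032 -0.33990496 -0.75254795]
clock: 13.45
eef_pos: [512.2, 109.7, 202.4]
ee_rot: [1.0, 0.03, -0.0, 0.0]
wrist_force: [-0.4, -0.1, -0.2]
opening: 13.6
grip_force: 25.0
```

```bash
python3 -m inch '[[0,0,0,0.004,0,0,0],[0,0,0,0.007,0,0,0],[0,0,0,0.007,0,0,0],[0,0,0,0.007,0,0,0]]';python3 -m inch '[[0,0,0,0.004,0,0,0],[0,0,0,0.007,0,0,0],[0,0,0,0.007,0,0,0],[0,0,0,0.007,0,0,0]]'
```

```text
clock: 13.85
eef_pos: [512.2, 109.7, 201.5]
ee_rot: [1.0, 0.03, 0.0, 0.0]
wrist_force: [-0.9, 0.1, 0.6]
opening: 13.8
grip_force: 25.0
clock: 14.25
eef_pos: [512.2, 109.7, 200.4]
ee_rot: [1.0, 0.03, 0.0, 0.0]
wrist_force: [-0.5, 0.4, 1.4]
opening: 13.8
grip_force: 25.0
```

```bash
python3 -m inch '[[0,0,0,0.005,0,0,0],[0,0,0,0.009,0,0,0],[0,0,0,0.009,0,0,0],[0,0,0,0.009,0,0,0]]';for i in 1 2 3 4 5 6; do python3 -m inch '[[0,0,0,0,0,0,0]]'|grep -E "eef|wrist"; done
```

```text
clock: 14.65
eef_pos: [512.3, 109.7, 199.0]
ee_rot: [1.0, 0.03, 0.0, 0.0]
wrist_force: [-0.6, 0.1, 2.0]
opening: 14.0
grip_force: 25.0
eef_pos: [512.2, 109.7, 199.0]
wrist_force: [-0.3, 0.2, 1.4]
eef_pos: [512.3, 109.7, 199.1]
wrist_force: [-0.4, -0.3, 2.2]
eef_pos: [512.3, 109.7, 199.0]
wrist_force: [-0.5, -0.7, 2.5]
eef_pos: [512.2, 109.7, 199.0]
wrist_force: [-1.0, -0.7, 2.8]
eef_pos: [512.2, 109.7, 199.0]
wrist_force: [-1.0, -0.3, 2.3]
eef_pos: [512.2, 109.7, 199.0]
wrist_force: [-0.2, -0.3, 3.0]
```

Run:
```python
from h import *
a=eyes.camera("side")
cv2.imwrite("pics/c7.png",cv2.resize(a[150:290,190:350],(640,560),interpolation=cv2.INTER_CUBIC))
```

```text
(no output)
```

View pics/c7.png

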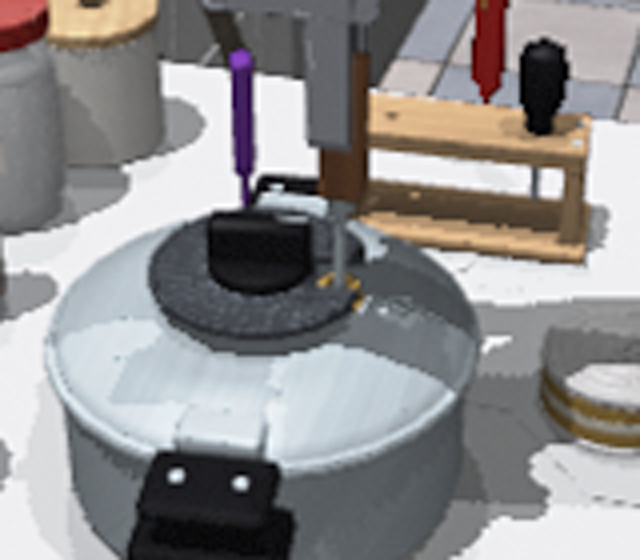

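The shank stands upright inside the brass ring at (340,285). The gap is over the valve, and everything else is undisturbed.

```bash
python3 -c "
from workcell import robot
print(robot.get_state()['wrist_force']);print(robot.hand_in())"
```

```text
[-1.11321277 -0.19580856  2.18739487]
the job is handed in; nothing more can be done
None
```

I handed in the job with the shield's gap over the valve and the tool held upright on the pin at about 3 N, roughly half-way down; the hand-in returned no verdict.

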